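# Eject a stamped plaque from the embossing die and slide it onto the delivery shelf

## Task

Press the die's sprung ejector lever down until its catch holds it, so that the freshly embossed plaque stands raised out of the die, and take the tool away from the lever. Then slide the raised plaque sideways off the die onto the felt-topped delivery shelf beside it (not onto the chip rack on the other side). Slide it rather than lifting it away, leave the lever caught down and do not disturb the loose things nearby.

Things in the scene. Friction and masses are not known exactly. Their poses are not given: they have to be found in the camera images.
- die: Open steel embossing die, fixed block 115 (x) x 90 (y) x 50 mm high; origin at its underside centre on the table. The lever is on its -x side, turned roughly to the robot. Cavity in the middle of the top face (z = 50 mm): 89 (x) x 59 (y), 13 mm deep, floored by an ejector pad 60 x 40. Shelf and chip rack flank its two y sides at a 2 mm gap; which is on which side varies.
- plaque: Loose ivory-white rectangular casino plaque, 86 (x) x 54 (y) x 10 mm, about 70 g. Origin at the centre of its underside, z up. At the start it lies flat in the die cavity, long side along the die's x, its top 3 mm below the die's face; with the lever caught down its underside stands 2 mm above the face.
- lever (a joint): Ejector lever in a yoke on the die's -x side; hinge parallel to the die's y at x = -68, z = 55 mm in the die's frame. 0 = up (arm rises 0.3 rad above level, away from the die), 0.5 = fully down (0.2 rad below level). A spring resists with up to about 15 N at the pad; past about 0.37 rad it snaps over and a catch holds it at 0.5.
- paddle_pad (a point): Centre of the upper face of the lever's black press pad, 32 (x) x 42 (y) mm, 85 mm from the hinge; about 84 mm above the table when up and 42 mm when down. It moves with the lever.
- shelf: Delivery shelf, fixed wooden block 118 (x) x 110 (y) mm, flat grey felt top at z = 48.5 mm (1.5 mm below the die's face). Rims along its two x edges rise 6 mm above the felt, 104 mm apart; both y ends are open. Origin at its underside centre, axes parallel to the die's, 102 mm from the die's centre along the die's y, on either side.
- rack: Smoked acrylic chip rack, fixed, 118 x 110 mm, with three rows of chips lying in it, 41 mm high; across the die from the shelf. Origin at the centre of its underside.
- chip_stack: Loose bystander: stack of red clay chips, 39 mm across, 40 mm high, standing near the lever. Origin at the centre of its underside.
- dolly: Loose bystander: brass dolly marker, pawn-shaped, 40 mm across, 62 mm high, standing beyond the die. Origin at the centre of its underside.
- paddle: Loose bystander: flat chrome dealer paddle 160 x 45 x 5 mm with a 20 mm high knob near one end. Origin at the centre of its underside.

How it is judged:
By the outcome, as a careful person would: the job done as asked, in the order asked, and still so for the second after the job is handed in, with the robot touching nothing.
It also fails if it takes over 38 s, if anything falls off the work surface, if the arm or the gripper's body presses on something with over 40 N, if the wrist force passes 120 N, or if a joint passes its speed limit or range.

## Robot

A 6-joint arm with a two-finger parallel gripper is mounted at the origin on the work surface. World frame = base frame: x ahead of the robot, y to its left, z up, the work surface at z = 0. Lengths are in mm, angles in rad, forces in N, time in s.
With the tool pointing down it reaches from about 150 to 775 mm from the base axis. Payload 6.1 kg.
Tool frame: the origin (TCP) lies between the finger pads, 19 mm behind the fingertips; this is the grasp point; z points along the fingers, y is the line along which they close (so a half turn about z gives the same grasp; the last joint's range is limited). The gripper opens to 85 mm and grips with 20 to 120 N. Pads are 22 mm wide; open, the fingers measure 114 mm over their backs; the gripper's body (76 mm by 85 mm) begins 54 mm behind the grasp point. The pads swing forward as they close: fully open they stand 13 mm farther back than shut.
Start: joints at [1.271, 0.126, -0.04, 1.405, 0, 1.571], TCP at [155.041, 501.568, 249.995] pointing down, gripper open.
Joint ranges: [-2.72, 2.72], [-0.95, 1.95], [-1.27, 1.35], [-1.78, 2.02], [-1.46, 1.47], [-3.14, 3.14]. Speed limits (rad/s): [2.39, 2.39, 3.01, 3.14, 3.14, 3.14].

## Interface

Orientations are given as a 3x3 rotation matrix whose columns are the frame's x, y, z axes.
In Python, from bench import telemetry, viewer, ticket gives the robot as it stands.
- The arm moves only by the tool jog_arm, never from a script. Its argument "series" is a list of rows, each a list of 7 numbers: the finger opening in m, from 0 to 0.0854, then the shift along the tool's x, y, z in m, then the turn, a rotation vector about the tool's x, y, z in degrees. A call has 1 to 20 rows; each row shifts and turns the commanded pose from where the row before left it, along the tool's axes as they then stand; what a row does not reach is not made up. A row lasts 1/12 s, in which the tool goes at most 41.7 mm and 7.16 degrees, less where a joint would pass 70% of its speed; a pose out of reach is approached as far as the arm can. A call with a gripper value outside its range is refused whole. The fingers move at their own pace and stop on an object; the grip force is fixed at half the most. Time passes only in rows, so rows that do not move let the fingers close. It gives the time, the measured TCP pose, the force, the opening and the grip force at its end, in the units of the state.
- telemetry.sense(): the state, without advancing time (a new reading comes with each control period).
- viewer.get_image(name): name is "side" or "top"; returns a dict with "pixels" (400x640x3 uint8, red, green, blue), "fov_y" (degrees; the focal length in pixels is half the picture's height over the tangent of half this angle, whatever the lens; pixels are square), "cx", "cy" (the principal point, pixels), "R" (3x3) and "t" (3): a world point X has camera coordinates R X + t. Camera axes: x right, y down, z forward; pixel columns grow to the right and rows downward; lengths in mm; the calibration is good to about 2 mm. A picture is of the moment at which its call begins. There is no depth.
- ticket.sign_off(): hands the job in; it is judged then, once.
The state is a dict: "time_s": time; "joint_pos": joint angles; "qd": joint speeds; "tau": joint torques, N m; "ee_pos": TCP position; "eef_rot": TCP orientation; "contact_force": force on the tool from outside, world axes, zero at the start; "torque": the same for the moment, N m; "width": finger opening in mm; "grasp_force": force on a finger pad.
Only numpy, scipy, OpenCV 4.12 (cv2) and the standard library are available. Lean on these libraries where they do the work, as an engineer would, in place of code of your own. Each camera call takes 0.05 s, during which the arm holds its last target. There are 200 camera calls.

## Working session

There is one attempt and no reset: what is moved stays moved. The work goes in short steps, Python scripts to look and compute and a tool call to move; the robot and the scene stay as the last step left them, time stands still between calls to the robot, and variables do not carry over. Pictures are saved under pics/ and viewed, at most 10 in all, crops included, and the job is handed in when it is done.

Besides the shell and the picture viewer there is one more tool, called after "Request:" by a JSON object that holds its "op" and its "data". jog_arm: Moves the arm, as the interface text tells. Its arguments: {"type":"object","properties":{"series":{"type":"array"}},"required":["series"]}

```bash
mkdir -p pics; python3 - <<'E'
from bench import telemetry, viewer
import cv2,json
s=telemetry.sense(); print({k:s[k] for k in("time_s","ee_pos","eef_rot","width","contact_force")})
for n in("top","side"):
    d=viewer.get_image(n); cv2.imwrite(f"pics/{n}0.png",d["pixels"][:,:,::-1].copy())
    print(n,d["fov_y"],d["cx"],d["cy"],d["R"],d["t"])
E
```

```text
{'time_s': 0.0, 'ee_pos': array([154.95014524, 501.2043819 , 249.2249891 ]), 'eef_rot': array([[-9.55393205e-01,  2.95336504e-01, -4.16191053e-04],
       [ 2.95336791e-01,  9.55391946e-01, -1.55231622e-03],
       [-6.08300662e-05, -1.60598890e-03, -9.99998709e-01]]), 'width': 85.68700212608152, 'contact_force': array([ 0.10714928, -0.17007642,  0.43230876])}
top 53.22468232283564 320.84890701060203 198.59025946028044 [[ 0.01452549 -0.99955752  0.025957  ]
 [-0.99781568 -0.0161635  -0.06405158]
 [ 0.0644428  -0.02496992 -0.99760896]] [-116.52383474  579.75485932  979.78349058]
side 54.298674528904364 319.613051059967 201.01882185002276 [[-0.99485842 -0.09891235 -0.02175037]
 [-0.0377027   0.56104962 -0.82692311]
 [ 0.09399595 -0.82185137 -0.5618942 ]] [575.32548472 154.7564616  719.35913131]
```

View pics/top0.png

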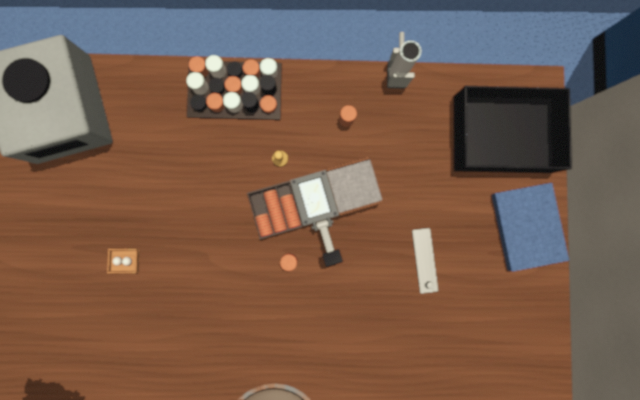

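View pics/side0.png

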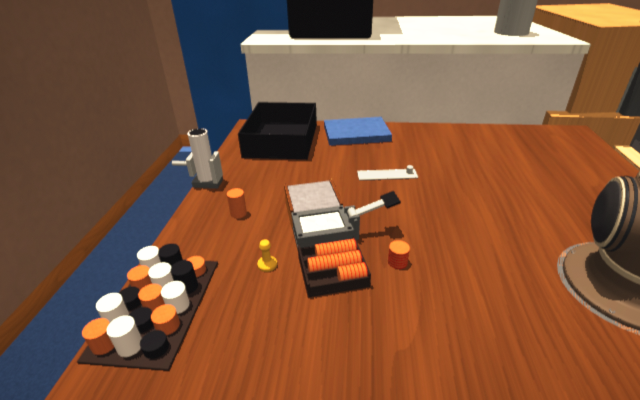

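Top view: the die is at about (316,198), with the shelf to its right (-y) at (355,188) and the rack on the left. The lever pad is at (331,258), the chip stack at (289,262) and the dolly at (280,158). I'll enlarge both views.

```bash
python3 - <<'E'
import cv2,numpy as np
a=cv2.imread("pics/top0.png")[150:280,240:400]; b=cv2.imread("pics/side0.png")[170:300,270:430]
cv2.imwrite("pics/c1.png",cv2.resize(a,None,fx=4.5,fy=4.5,interpolation=cv2.INTER_CUBIC))
cv2.imwrite("pics/c2.png",cv2.resize(b,None,fx=4.5,fy=4.5,interpolation=cv2.INTER_CUBIC))
E
```

```text
(no output)
```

View pics/c1.png

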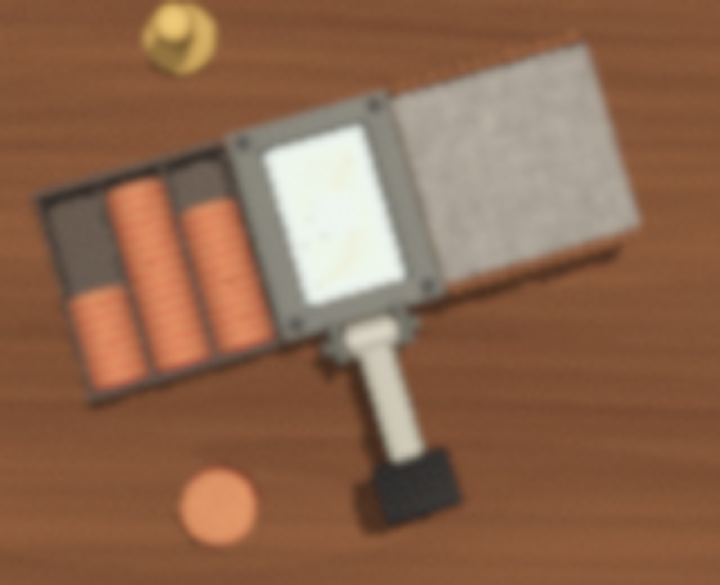

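View pics/c2.png

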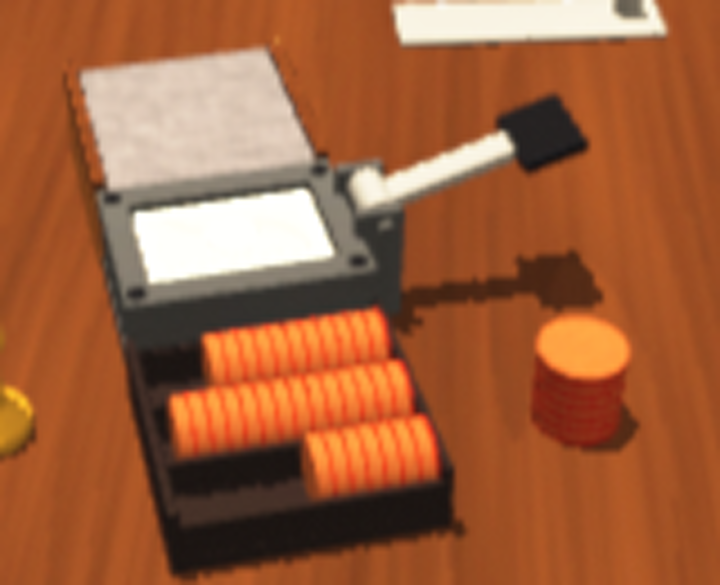

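```bash
cat > h.py <<'E'
import numpy as np
from scipy.optimize import least_squares
from bench import viewer, telemetry
def cam(n):
    d=viewer.get_image(n); d["f"]=200/np.tan(np.radians(d["fov_y"])/2); return d
def proj(d,X):
    c=np.asarray(X)@np.array(d["R"]).T+d["t"]; return np.c_[d["f"]*c[:,0]/c[:,2]+d["cx"],d["f"]*c[:,1]/c[:,2]+d["cy"]]
def ray(d,uv,z):
    R=np.array(d["R"]);C=-R.T@np.array(d["t"]);v=R.T@[(uv[0]-d["cx"])/d["f"],(uv[1]-d["cy"])/d["f"],1]
    return C+v*(z-C[2])/v[2]
def place(p,X):
    x,y,a=p[:3];X=np.asarray(X,float);c,s=np.cos(a),np.sin(a)
    return np.c_[x+c*X[:,0]-s*X[:,1],y+s*X[:,0]+c*X[:,1],X[:,2]]
E
python3 - <<'E'
from h import *
T=cam("top");S=cam("side")
ct=lambda L:np.array(L)/4.5+[240,150]-.4
cs=lambda L:np.array(L)/4.5+[270,170]-.4
die=np.array([[57.5,45,50],[57.5,-45,50],[-57.5,-45,50],[-57.5,45,50]])
pl=np.array([[43,27,47],[43,-27,47],[-43,-27,47],[-43,27,47]])
dt=ct([[225,138],[388,93],[442,295],[280,342]]);pt=ct([[263,153],[362,124],[406,283],[310,307]])
ds=cs([[120,310],[97,197],[328,160],[375,272]])
sets={"top":[(T,die,dt)],"top+pl":[(T,die,dt),(T,pl,pt)],"side":[(S,die,ds)],"all":[(T,die,dt),(T,pl,pt),(S,die,ds)]}
for k,L in sets.items():
    r=least_squares(lambda p:np.concatenate([(proj(c,place(p,X))-u).ravel() for c,X,u in L]),[380,0,.2])
    print(k,r.x,"deg",np.degrees(r.x[2]),"rms",np.sqrt(np.mean(r.fun**2)))
p=r.x
lv=place(p,[[-68-85*np.cos(.3),0,84]])
print("pad pred",lv, proj(T,lv),proj(S,lv),"seen",ct([[418,487]]),cs([[541,132]]))
print("shelf",place(p,[[0,-102,48.5]]),"rack",place(p,[[0,102,41]]))
print("pad ray",ray(T,ct([[418,487]])[0],84),ray(S,cs([[541,132]])[0],84))
print("stack",ray(T,ct([[218,507]])[0],40),"dolly",ray(T,ct([[176,25]])[0],55))
print("paddle",ray(T,(425,260),5),ray(T,(425,230),5),ray(T,(428,292),5))
print("shelf corners",[ray(T,u,48.5).round() for u in ct([[390,98],[585,43],[638,225],[445,280]])])
E
```

```text
top [ 5.81341501e+02 -8.96513997e+01  2.83285711e-01] deg 16.23107563814543 rms 0.3130166282238063
top+pl [ 5.81463121e+02 -9.00510645e+01  2.86685563e-01] deg 16.425872821436247 rms 0.4192883271087312
side [ 5.83438731e+02 -8.76328994e+01  2.95286786e-01] deg 16.91868655650221 rms 0.46812948742038074
all [ 5.82308382e+02 -8.95146548e+01  2.89644953e-01] deg 16.595433365247974 rms 0.6023723261068983
pad pred [[ 439.31980569 -132.12899173   84.        ]] [[331.22359168 258.04097759]] [[390.54405049 198.4570953 ]] seen [[332.48888889 257.82222222]] [[389.82222222 198.93333333]]
shelf [[ 611.44080473 -187.26587968   48.5       ]] rack [[553.17595969   8.23657     41.        ]]
pad ray [ 439.86074093 -135.06585286   84.        ] [ 440.91611425 -130.21903687   84.        ]
stack [424.19239217 -29.78981723  40.        ] dolly [683.2103617   -2.88240152  55.        ]
paddle [ 430.75370947 -374.32320623    5.        ] [ 506.58655837 -374.49797445    5.        ] [ 350.74304213 -381.75940031    5.        ]
shelf corners [array([ 647., -119.,   48.]), array([ 679., -225.,   48.]), array([ 580., -255.,   48.]), array([ 548., -150.,   48.])]
```

Request:
{"op": "jog_arm", "data": {"series": [[0,0,0,0,0,0,7],[0,0,0,0,0,0,7],[0,0,0,0,0,0,7],[0,0,0,0,0,0,7],[0,0,0,0,0,0,7],[0,0,0,0,0,0,7],[0,0,0,0,0,0,7],[0,0,0,0,0,0,7.2]]}}

```text
time_s: 0.87
ee_pos: [155.0, 501.5, 249.8]
eef_rot: [[-0.281, 0.96, -0.0], [0.96, 0.281, -0.0], [-0.0, -0.0, -1.0]]
contact_force: [-0.0, -0.1, 0.6]
width: 0.0
grasp_force: 0.0
```

Request:
{"op": "jog_arm", "data": {"series": [[0,-0.03,0.0045,0.005,0,0,0],[0,-0.03,0.0045,0.005,0,0,0],[0,-0.03,0.0045,0.005,0,0,0],[0,-0.03,0.0045,0.005,0,0,0],[0,-0.03,0.0045,0.005,0,0,0],[0,-0.03,0.0045,0.005,0,0,0],[0,-0.03,0.0045,0.005,0,0,0],[0,-0.03,0.0045,0.005,0,0,0],[0,-0.03,0.0045,0.005,0,0,0],[0,-0.03,0.0045,0.005,0,0,0],[0,-0.03,0.0045,0.005,0,0,0],[0,-0.03,0.0045,0.005,0,0,0],[0,-0.03,0.0045,0.005,0,0,0],[0,-0.03,0.0045,0.005,0,0,0],[0,-0.03,0.0045,0.005,0,0,0],[0,-0.03,0.0045,0.005,0,0,0],[0,-0.03,0.0045,0.005,0,0,0],[0,-0.03,0.0045,0.005,0,0,0],[0,-0.03,0.0045,0.005,0,0,0],[0,0,0,0,0,0,0]]}}

```text
time_s: 2.53
ee_pos: [401.7, -23.6, 154.0]
eef_rot: [[-0.282, 0.959, -0.0], [0.959, 0.282, -0.002], [-0.001, -0.001, -1.0]]
contact_force: [-0.6, -0.1, -0.1]
width: -0.6
grasp_force: 0.0
```

Request:
{"op": "jog_arm", "data": {"series": [[0,-0.0286,0.0012,0,0,0,0],[0,-0.0286,0.0012,0,0,0,0],[0,-0.0286,0.0012,0,0,0,0],[0,-0.0286,0.0013,0,0,0,0],[0,0,0,0.012,0,0,0],[0,0,0,0.012,0,0,0],[0,0,0,0.012,0,0,0],[0,0,0,0,0,0,0]]}}

```text
time_s: 3.2
ee_pos: [436.4, -127.7, 116.8]
eef_rot: [[-0.286, 0.958, -0.004], [0.958, 0.286, 0.001], [0.002, -0.003, -1.0]]
contact_force: [-1.0, 0.4, 0.6]
width: 0.2
grasp_force: 0.0
```

```bash
python3 - <<'E'
from h import *
import cv2
o=[]
for n,(r,c) in {"top":(180,270),"side":(130,310)}.items():
    d=cam(n); o.append(cv2.resize(d["pixels"][r:r+110,c:c+120,::-1].copy(),None,fx=3.3,fy=3.3,interpolation=cv2.INTER_CUBIC))
cv2.imwrite("pics/p1.png",np.hstack(o)); print(telemetry.sense()["ee_pos"])
E
```

```text
[ 437.4704741  -127.82467805  118.8866405 ]
```

View pics/p1.png

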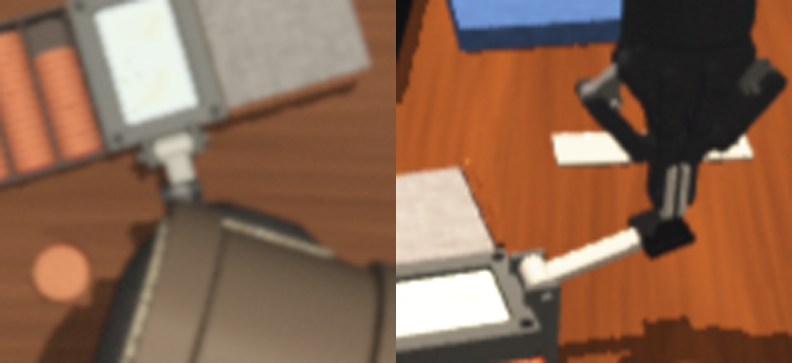

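The closed fingers stand right above the black pad in the side view, at about (672,215) in the crop. I'll press now.

Request:
{"op": "jog_arm", "data": {"series": [[0,-0.003,0,0.006,0,0,0],[0,0,0,0.006,0,0,0],[0,0,0,0.005,0,0,0],[0,0,0,0.005,0,0,0],[0,0,0,0.005,0,0,0],[0,0,0,0.005,0,0,0],[0,0,0,0,0,0,0]]}}

```text
time_s: 3.88
ee_pos: [438.8, -131.8, 87.7]
eef_rot: [[-0.286, 0.958, 0.001], [0.958, 0.286, -0.002], [-0.002, 0.0, -1.0]]
contact_force: [-3.3, -1.9, 11.1]
width: -0.5
grasp_force: 5.4
```

Request:
{"op": "jog_arm", "data": {"series": [[0,0,0,0.005,0,0,0],[0,0,0,0.005,0,0,0],[0,0,0,0.004,0,0,0],[0,0,0,0.004,0,0,0],[0,0,0,0,0,0,0]]}}

```text
time_s: 4.3
ee_pos: [438.3, -130.8, 68.2]
eef_rot: [[-0.287, 0.958, -0.001], [0.958, 0.287, 0.001], [0.001, -0.001, -1.0]]
contact_force: [-0.2, 0.7, -0.1]
width: 0.3
grasp_force: 0.0
```

Request:
{"op": "jog_arm", "data": {"series": [[0,0,0,-0.01,0,0,0],[0.03,0,0,-0.025,0,0,0],[0.03,0,0,-0.03,0,0,0],[0.03,0.018,0,0,0,0,0],[0.03,0.022,0.01,0,0,0,0],[0.03,0.02,0.025,0,0,0,0],[0.03,0,0.025,0,0,0,0],[0.03,0,0.025,0,0,0,0],[0.03,0,0.025,0,0,0,0],[0.03,0,0.025,0,0,0,0],[0.03,0,0.014,0,0,0,0],[0.03,0,0,0,0,0,0]]}}

```text
time_s: 5.3
ee_pos: [567.0, -29.8, 134.3]
eef_rot: [[-0.288, 0.958, 0.002], [0.958, 0.288, 0.0], [0.0, 0.002, -1.0]]
contact_force: [-0.2, -0.2, -1.4]
width: 29.6
grasp_force: 0.0
```

```bash
python3 - <<'E'
from h import *
import cv2
d=cam("side"); print(telemetry.sense()["ee_pos"],telemetry.sense()["width"])
cv2.imwrite("pics/p2.png",cv2.resize(d["pixels"][130:300,250:430,::-1].copy(),None,fx=3.5,fy=3.5,interpolation=cv2.INTER_CUBIC))
E
```

```text
[565.28996489 -30.2690323  134.17994399] 29.968122090615868
```

View pics/p2.png

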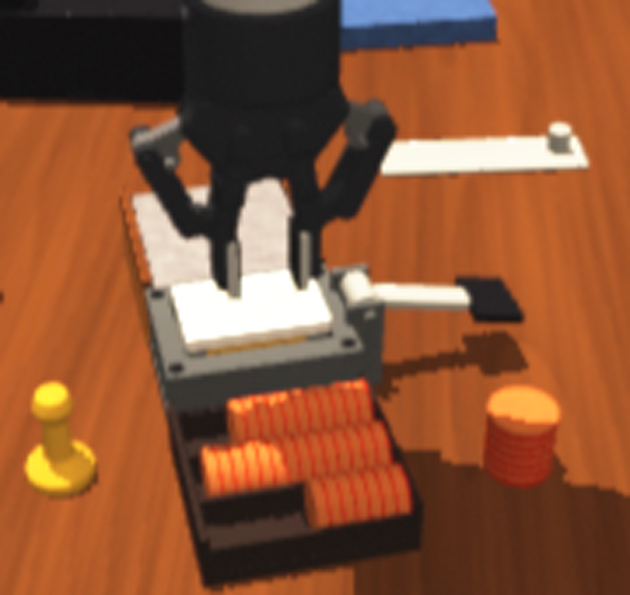

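The lever is down with its pad near (490,300) in the crop. The plaque stands proud of the die and the dolly, chips and paddle are unmoved. Next I'll descend beside the plaque's +y edge.

Request:
{"op": "jog_arm", "data": {"series": [[0.03,-0.0145,-0.001,0,0,0,0],[0.03,0,0,0.02,0,0,0],[0.03,0,0,0.02,0,0,0],[0.03,0,0,0.012,0,0,0],[0.03,0,0,0.008,0,0,0],[0.03,0,0,0,0,0,0]]}}

```text
time_s: 5.85
ee_pos: [565.8, -45.8, 72.6]
eef_rot: [[-0.286, 0.958, -0.003], [0.958, 0.286, 0.0], [0.001, -0.003, -1.0]]
contact_force: [-0.1, 0.6, -0.3]
width: 30.0
grasp_force: 0.0
```

Request:
{"op": "jog_arm", "data": {"series": [[0.03,0,0,0.001,0,0,0],[0.03,0,0,0.001,0,0,0],[0.03,0,0,0.001,0,0,0],[0.03,0,0,0,0,0,0]]}}

```text
time_s: 6.18
ee_pos: [567.8, -45.1, 71.7]
eef_rot: [[-0.287, 0.958, 0.001], [0.958, 0.287, -0.0], [-0.0, 0.001, -1.0]]
contact_force: [0.6, -0.1, -0.0]
width: 30.0
grasp_force: 0.0
```

```bash
python3 - <<'E'
from h import *
import cv2
o=[]
for n,(r,c) in {"side":(190,270),"top":(160,260)}.items():
    d=cam(n); o.append(cv2.resize(d["pixels"][r:r+80,c:c+110,::-1].copy(),None,fx=3.6 if 0 else 3.6,fy=3.6,interpolation=cv2.INTER_CUBIC))
cv2.imwrite("pics/p3.png",np.hstack(o)); s=telemetry.sense();print(s["ee_pos"],s["contact_force"])
E
```

```text
[567.73311862 -45.03575895  71.50390467] [ 0.2236593  -0.33112674  0.37106881]
```

View pics/p3.png

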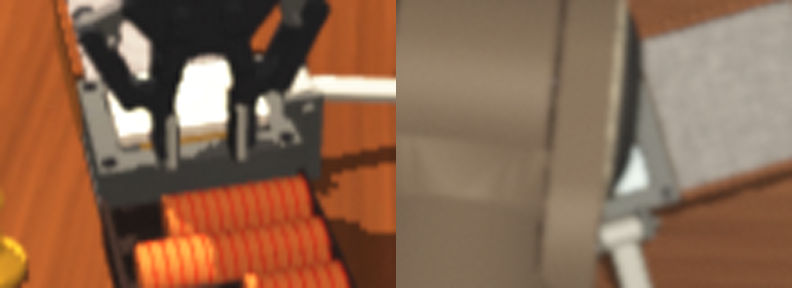

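Request:
{"op": "jog_arm", "data": {"series": [[0.03,0,0,0.001,0,0,0],[0.03,0,0,0,0,0,0]]}}

```text
time_s: 6.45
ee_pos: [567.5, -45.0, 70.0]
eef_rot: [[-0.287, 0.958, 0.0], [0.958, 0.287, -0.0], [-0.0, 0.0, -1.0]]
contact_force: [-0.7, 0.4, -0.5]
width: 29.9
grasp_force: 0.0
```

Request:
{"op": "jog_arm", "data": {"series": [[0.03,0,0,0.001,0,0,0],[0.03,0,0,0,0,0,0]]}}

```text
time_s: 6.62
ee_pos: [567.4, -45.0, 68.8]
eef_rot: [[-0.287, 0.958, -0.0], [0.958, 0.287, 0.0], [0.0, -0.0, -1.0]]
contact_force: [0.2, 0.3, 0.2]
width: 29.9
grasp_force: 0.0
```

Request:
{"op": "jog_arm", "data": {"series": [[0.03,0,0,0.001,0,0,0],[0.03,0,0,0,0,0,0]]}}

```text
time_s: 6.78
ee_pos: [567.5, -45.0, 68.3]
eef_rot: [[-0.287, 0.958, 0.0], [0.958, 0.287, 0.0], [-0.0, 0.0, -1.0]]
contact_force: [-0.3, 0.8, 3.0]
width: 29.9
grasp_force: 1.2
```

Request:
{"op": "jog_arm", "data": {"series": [[0.03,0,0,-0.0025,0,0,0],[0.03,-0.005,0,0,0,0,0],[0.03,-0.004,0,0,0,0,0],[0.03,-0.003,0,0,0,0,0],[0.03,-0.004,0,0,0,0,0],[0.03,-0.004,0,0,0,0,0],[0.03,-0.004,0,0,0,0,0],[0.03,-0.004,0,0,0,0,0],[0.03,-0.004,0,0,0,0,0],[0.03,-0.004,0,0,0,0,0],[0.03,-0.004,0,0,0,0,0]]}}

```text
time_s: 7.7
ee_pos: [579.0, -83.7, 70.5]
eef_rot: [[-0.287, 0.958, -0.0], [0.958, 0.287, 0.0], [0.0, -0.0, -1.0]]
contact_force: [-0.6, 0.9, 1.3]
width: 30.1
grasp_force: 0.5
```

Request:
{"op": "jog_arm", "data": {"series": [[0.03,-0.004,0,0,0,0,0],[0.03,-0.004,0,0,0,0,0],[0.03,-0.004,0,0,0,0,0],[0.03,-0.004,0,0,0,0,0],[0.03,-0.004,0,0,0,0,0]]}}

```text
time_s: 8.12
ee_pos: [584.7, -103.0, 70.4]
eef_rot: [[-0.287, 0.958, -0.0], [0.958, 0.287, -0.0], [-0.0, -0.0, -1.0]]
contact_force: [0.6, 0.3, -0.1]
width: 29.9
grasp_force: 0.2
```

Request:
{"op": "jog_arm", "data": {"series": [[0.03,-0.004,0,0,0,0,0],[0.03,-0.004,0,0,0,0,0],[0.03,-0.004,0,0,0,0,0],[0.03,-0.004,0,0,0,0,0],[0.03,-0.004,0,0,0,0,0]]}}

```text
time_s: 8.53
ee_pos: [590.5, -122.1, 70.5]
eef_rot: [[-0.287, 0.958, -0.0], [0.958, 0.287, -0.0], [-0.0, -0.0, -1.0]]
contact_force: [-0.7, 0.6, 0.0]
width: 29.7
grasp_force: 0.2
```

```bash
python3 - <<'E'
from h import *
import cv2
d=cam("side"); print(telemetry.sense()["ee_pos"],telemetry.sense()["contact_force"])
cv2.imwrite("pics/p4.png",cv2.resize(d["pixels"][150:280,260:420,::-1].copy(),None,fx=4,fy=4,interpolation=cv2.INTER_CUBIC))
E
```

```text
[ 590.75330569 -122.71323454   70.50225849] [ 0.71136153 -0.52780455  0.07176552]
```

View pics/p4.png

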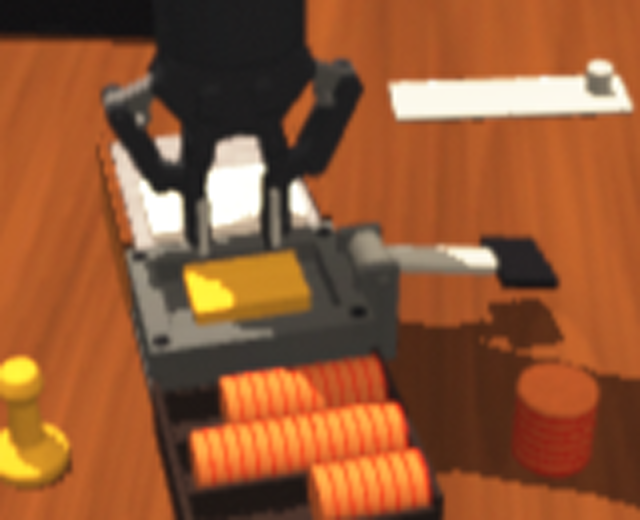

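The plaque is sliding straight onto the felt, the brass ejector pad is bare at (247,285), and the lever is still down. I have about 30 mm left to push.

Request:
{"op": "jog_arm", "data": {"series": [[0.03,-0.004,0,0,0,0,0],[0.03,-0.004,0,0,0,0,0],[0.03,-0.004,0,0,0,0,0],[0.03,-0.004,0,0,0,0,0],[0.03,-0.004,0,0,0,0,0],[0.03,-0.004,0,0,0,0,0],[0.03,-0.004,0,0,0,0,0],[0.03,-0.002,0,0,0,0,0],[0.03,0,0,0,0,0,0]]}}

```text
time_s: 9.33
ee_pos: [599.2, -151.0, 70.5]
eef_rot: [[-0.286, 0.958, 0.0], [0.958, 0.286, -0.0], [-0.0, 0.0, -1.0]]
contact_force: [-0.3, -0.2, 0.3]
width: 29.5
grasp_force: 0.0
```

Request:
{"op": "jog_arm", "data": {"series": [[0.03,0.006,0,0,0,0,0],[0.03,0.008,0,0,0,0,0],[0.03,0,0,-0.02,0,0,0],[0.03,0,0,-0.03,0,0,0],[0.03,0,0,-0.03,0,0,0],[0.03,0,0,-0.03,0,0,0],[0.03,0.03,-0.03,-0.03,0,0,0],[0.03,0.03,-0.03,0,0,0,0],[0.03,0.03,-0.03,0,0,0,0],[0.03,0.03,-0.03,0,0,0,0],[0.03,0.03,-0.03,0,0,0,0],[0.03,0.03,-0.03,0,0,0,0],[0.03,0.03,-0.03,0,0,0,0],[0.03,0,0,0,0,0,0]]}}

```text
time_s: 10.5
ee_pos: [338.6, 0.1, 204.6]
eef_rot: [[-0.29, 0.957, -0.002], [0.957, 0.29, 0.001], [0.002, -0.001, -1.0]]
contact_force: [-0.2, -0.9, 0.1]
width: 30.0
grasp_force: 0.0
```

```bash
python3 - <<'E'
from h import *
import cv2
o=[]
for n,(r,c) in {"side":(150,240),"top":(150,240)}.items():
    d=cam(n); o.append(cv2.resize(d["pixels"][r:r+140,c:c+190,::-1].copy(),None,fx=2.1,fy=2.1,interpolation=cv2.INTER_CUBIC))
cv2.imwrite("pics/p5.png",np.hstack(o)); s=telemetry.sense();print(s["ee_pos"],s["contact_force"])
E
```

```text
[343.76436914  -1.2173206  205.03827332] [ 0.60615421 -0.09292867  0.11440741]
```

View pics/p5.png

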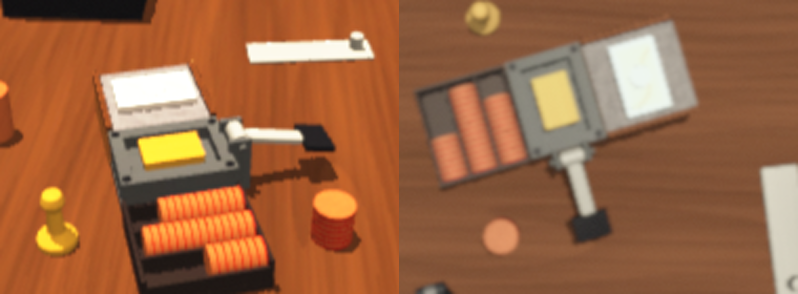

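The plaque lies flat and central on the felt at about (640,75) in the top crop. The lever is down and nothing else has moved.

```bash
python3 -c "
from bench import ticket; print(ticket.sign_off())"
```

```text
the job is handed in; nothing more can be done
None
```

The job is handed in: the lever is caught down, the plaque lies flat in the middle of the felt shelf, the arm is clear, and nothing nearby appears moved; it took about 10.5 s of the 38 s allowed.

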